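# Chuck the countersink bit

## Robot

A 6-joint arm with a two-finger parallel gripper is mounted at the origin on a cart in front of the work surface, level with it; the furniture and walls round the work are solid. World frame = base frame: x ahead of the robot, y to its left, z up, the work surface at z = 0. Lengths are in m, angles in rad, forces in N, time in s.
With the tool pointing down it reaches from about 0.25 to 0.725 m from the base axis. Payload 4 kg.
Tool frame: the origin (TCP) lies midway between the tips of the shut fingers; the grasp point (between the pads) lies 19 mm behind it; z points along the fingers, y is the line along which they close (so a half turn about z gives the same grasp; the last joint's range is limited). The gripper opens to 85 mm and grips with 20 to 120 N. Pads are 22 mm wide; open, the fingers measure 114 mm over their backs; the gripper's body (76 mm by 85 mm) begins 54 mm behind the grasp point. The pads swing forward as they close: fully open they stand 13 mm farther back than shut.
Start: joints at [1.202, 0.241, 0.005, 1.335, 0, 1.571], TCP at [0.18, 0.466, 0.231] pointing down, gripper open.
Joint ranges: [-2.72, 2.72], [-1.05, 1.87], [-1.09, 1.28], [-1.99, 2.15], [-1.42, 1.44], [-3.14, 3.14]. Speed limits (rad/s): [2.79, 2.79, 3.14, 3.14, 3.14, 3.14].

## Interface

Orientations are given as a unit quaternion [x, y, z, w].
In Python, from workcell import status, camera, get_calibration, ticket gives the robot as it stands.
- The arm moves only by the shell command python3 -m creep 'ROWS' [OPENING]. ROWS is JSON, a list of rows, each a list of 6 numbers: the shift along the world's x, y, z in cm, then the turn, a rotation vector about the world's x, y, z in degrees. A call has 1 to 8 rows; each row shifts and turns the commanded pose from where the row before left it; what a row does not reach is not made up. A row lasts 1/10 s, in which the tool goes at most 50 mm and 8.59 degrees, less where a joint would pass 70% of its speed; a pose out of reach is approached as far as the arm can. A call is refused whole if a number of a shift passes 5 or a number of a turn 8.59, either way. A call with a gripper value outside its range is refused whole. OPENING is the opening, from -1 (shut) to 1 (fully open), so that 0 is half open, set as the call begins (- or left out, the last holds). The fingers move at their own pace and stop on an object; the grip force is fixed at half the most. Time passes only in rows, so rows that do not move let the fingers close. It gives the time, the measured TCP pose, the force, the opening and the grip force at its end, in the units of the state.
- status.get_obs(): the state, without advancing time (a new reading comes with each control period).
- camera(name): name is "scene" or "side" or "wrist"; returns the picture (420x560x3 uint8, red, green, blue); there is no depth.
- get_calibration(name): a dict with "fx", "fy", "cx", "cy" (pixels), "k1" (the pictures are not rectified: a ray, as slopes to the right and down, at radius r is drawn at 1 + k1 r^2 times it, then the intrinsics apply), "rvec" (rotation vector, rad) and "tvec" (3), from world to camera coordinates, as OpenCV has them; the wrist camera has in their place "tool_from_camera" (4x4, takes a point from camera to tool coordinates, whose origin is the TCP and whose axes are the flange's). Camera axes: x right, y down, z forward; pixel columns grow to the right and rows downward; lengths in m; the calibration is good to about 2 mm. A picture is of the moment at which its call begins: read the wrist's pose just before it. get_calibration takes no time and is no camera call.
- ticket.job_done(): hands the job in; it is judged then, once.
The state is a dict: "clock": time; "joint_pos": joint angles; "joint_vel": joint speeds; "tau": joint torques, N m; "eef_pos": TCP position; "tool_rot": TCP orientation; "ft_force": force on the tool from outside, world axes, zero at the start; "ft_torque": the same for the moment, N m; "grip_width": finger opening in m; "grasp_force": force on a finger pad.
Only numpy, scipy, OpenCV 4.12 (cv2) and the standard library are available. Lean on these libraries where they do the work, as an engineer would, in place of code of your own. Each camera call takes 0.05 s, during which the arm holds its last target. There are 200 camera calls.

## Task

Take the pointed countersink bit out of the aluminium holder and set its shank in the upright bench collet chuck, fully home on the depth stop inside. Then turn the chuck's round knurled nut clockwise until the collet grips the shank firmly hand-tight, without ramming the bit or over-tightening, and let go. Leave the flat-headed bit and the other things where they are.

Things in the scene. Friction and masses are not known exactly. Their poses are not given: they have to be found in the camera images.
- cone_bit_center (a point): Pointed countersink bit, 58 mm long; the point is on its axis half-way up, 29 mm above the foot; z points up to the tip. From the foot up: steel shank 10 mm in diameter, 30 mm long, chamfered foot; dark round head 18 mm in diameter, 20 mm long (1 to 21 mm above the point); cone 8 mm high. 50 to 100 g. It stands in a hole of the holder, head 10 mm clear of the holder's top.
- cone_bit_foot (a point): Centre of the foot (lower end of the shank) of the pointed bit; z points up along the bit.
- cone_bit: The pointed countersink bit itself; its origin is the foot, z up along the bit.
- flat_bit_center (a point): The other bit in the holder, same shank and head, 50 mm long, but with a flat top and no cone; the point is on its axis 29 mm above its foot. To be left alone. The two bits stand 60 mm apart; which stands in which hole varies.
- holder: Aluminium bit holder, a fixed block 50 x 120 x 26 mm with two holes (12 mm wide, 20 mm deep) along its long (y) axis; origin at the centre of its underside.
- chuck: Upright bench collet chuck, fixed to the worktop; origin at the centre of its underside, z up. Foot flange 86 mm in diameter, 10 mm thick, with four screw heads to 15 mm; neck 35 mm in diameter up to 60 mm; nut above.
- nut_center (a point): Centre of the knurled nut, a ring 38 mm in diameter, 28 mm high (62 to 90 mm above the worktop). Clockwise from above closes every jaw by 1.4 mm per rad; it stays where left. Drag 0.5 N m in either sense: at standstill it adds an offset that differs from grasp to grasp, so watch the rise. Right is 0.3 N m (0.2 to 0.4) more than when free, 0.35 to 0.55 rad past the first bite; 0.5 is too tight.
- chuck_mouth (a point): Centre of the chuck's open mouth, level with the nut's top, 90 mm above the worktop; z up. Inside are four jaws with lead-ins at 45 degrees that catch the shank up to about 3 mm off centre. At the start the jaws are 11.9 to 14.4 mm apart (varies unseen), so with the 10 mm shank in, the nut turns freely for 0.7 to 1.6 rad before the jaws bite.
- stop_top (a point): Top of the brass depth stop inside the chuck, on the chuck's axis, on which the foot of the shank must rest; it is set 22 to 28 mm below the mouth (varies) and does not give. With the bit home its head stands 2 to 8 mm above the nut.
- tape_roll: Roll of red tape, 60 mm across, 18 mm high, lying loose beyond the work; a bystander.
- fitting: Small black push-in tube fitting, 19 mm across, 32 mm high, standing loose; a bystander.
- hex_bolt: Small steel hexagon bolt, 35 mm high, standing loose on its head; a bystander.
Mind the look-alikes: they are no part of the job. What is shaped like the chuck but brown or green is not meant.

How it is judged:
By the outcome, as a careful person would: the job done as asked, in the order asked, and still so for the second after the job is handed in, with the robot touching nothing.
It also fails if it takes over 72 s, if anything falls off the work surface, if the arm or the gripper's body presses on something with over 40 N, if the wrist force passes 120 N, or if a joint passes its speed limit or range.

## Working session

There is one attempt and no reset: what is moved stays moved. The work goes in short steps, Python scripts to look and compute and a shell command to move; the robot and the scene stay as the last step left them, time stands still between calls to the robot, and variables do not carry over. Pictures are saved under pics/ and viewed, at most 10 in all, crops included, and the job is handed in when it is done.

```bash
mkdir -p pics; ls; cat > h.py <<'E'
import numpy as np,cv2,json
from scipy.spatial.transform import Rotation as R
from workcell import status,camera,get_calibration,ticket
def pose(name,o=None):
    c=get_calibration(name)
    if name=="wrist":
        T=np.eye(4);o=o or status.get_obs();T[:3,:3]=R.from_quat(o["tool_rot"]).as_matrix();T[:3,3]=o["eef_pos"]
        W=T@np.array(c["tool_from_camera"]);return c,W[:3,:3],W[:3,3]
    Rm=R.from_rotvec(np.ravel(c["rvec"])).as_matrix();return c,Rm.T,-Rm.T@np.ravel(c["tvec"])
def ray(name,u,v,o=None):
    c,Rw,p=pose(name,o)
    K=np.array([[c["fx"],0,c["cx"]],[0,c["fy"],c["cy"]],[0,0,1.]])
    s=cv2.undistortPoints(np.array([[[u,v]]],float),K,np.array([c["k1"],0,0,0,0.]))[0,0]
    d=Rw@np.array([s[0],s[1],1]);return p,d/np.linalg.norm(d)
def onz(name,u,v,z,o=None):
    p,d=ray(name,u,v,o);return p+d*(z-p[2])/d[2]
def tri(a,b):
    A=np.zeros((3,3));y=np.zeros(3)
    for p,d in(a,b):
        M=np.eye(3)-np.outer(d,d);A+=M;y+=M@p
    x=np.linalg.solve(A,y);return x,[float(np.linalg.norm((np.eye(3)-np.outer(d,d))@(x-p))) for p,d in(a,b)]
def snap(name,fn):
    o=status.get_obs();im=camera(name);cv2.imwrite("pics/"+fn,cv2.cvtColor(im,cv2.COLOR_RGB2BGR));json.dump({k:np.array(v).tolist() for k,v in o.items()},open("pics/"+fn+".json","w"));return im,o
E
python3 - <<'E'
from h import *
o=status.get_obs();print({k:np.round(v,3).tolist() for k,v in o.items()})
a=[snap(n,n+"0.png")[0] for n in("scene","side")]
for n in("scene","side","wrist"):c,Rw,p=pose(n);print(n,p.round(3),Rw[:,2].round(2),c["fx"])
E
```

```text
pics
{'clock': 0.0, 'joint_pos': [1.202, 0.241, 0.004, 1.335, -0.0, 1.571], 'joint_vel': [-0.0, 0.0, 0.0, 0.0, 0.0, 0.001], 'tau': [0.001, -37.232, 25.241, 0.017, 0.0, -0.0], 'eef_pos': [0.18, 0.466, 0.23], 'tool_rot': [0.183, 0.983, -0.001, -0.0], 'ft_force': [-0.284, 0.268, 0.355], 'ft_torque': [-0.016, 0.026, -0.022], 'grasp_force': 0.0, 'grip_width': 0.085}
scene [-0.185 -0.526  0.536] [ 0.7   0.57 -0.44] 443.93633464191953
side [0.703 0.825 0.909] [-0.15 -0.67 -0.72] 430.9460746770544
wrist [0.104 0.496 0.373] [ 0.29 -0.12 -0.95] 361.23369979097293
```

View pics/scene0.png

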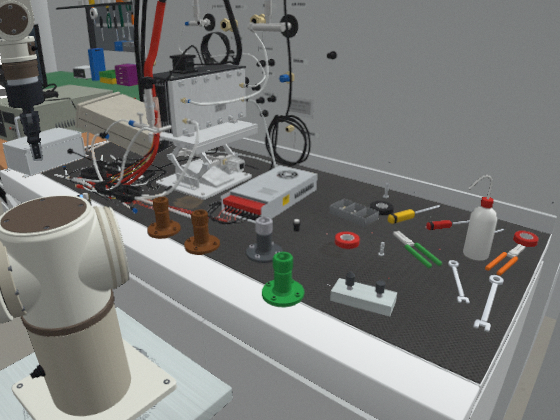

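View pics/side0.png

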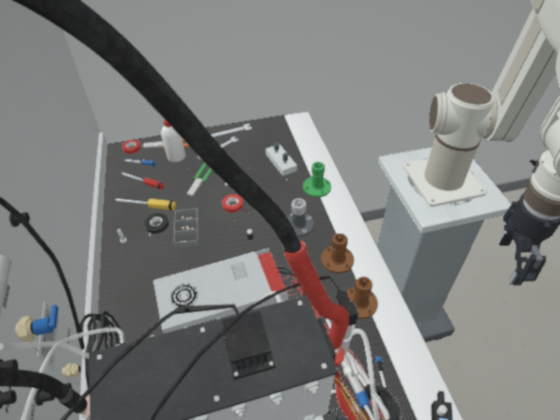

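The scene view shows the grey chuck at (264,240), next to the green decoy at (283,280), with the holder at (363,296) and its bits at about (350,280) and (380,288). In the side view the chuck is at (299,213) and the holder at (281,158). I'll enlarge both.

```bash
python3 - <<'E'
import cv2,numpy as np
a=cv2.imread("pics/scene0.png");b=cv2.imread("pics/side0.png")
r=lambda i,x,y,w,h,k:cv2.resize(i[y:y+h,x:x+w],None,fx=k,fy=k,interpolation=cv2.INTER_CUBIC)
L=r(a,236,210,200,120,4)[:,:800]
A=r(a,240,210,80,70,5);A2=r(a,325,265,80,50,5);B=r(b,262,140,80,100,5)
c=np.zeros((600,800,3),np.uint8);c[:350,:400]=A;c[350:600,:400]=A2;c[:500,400:]=B
cv2.imwrite("pics/crop0.png",c)
E
```

```text
(no output)
```

View pics/crop0.png

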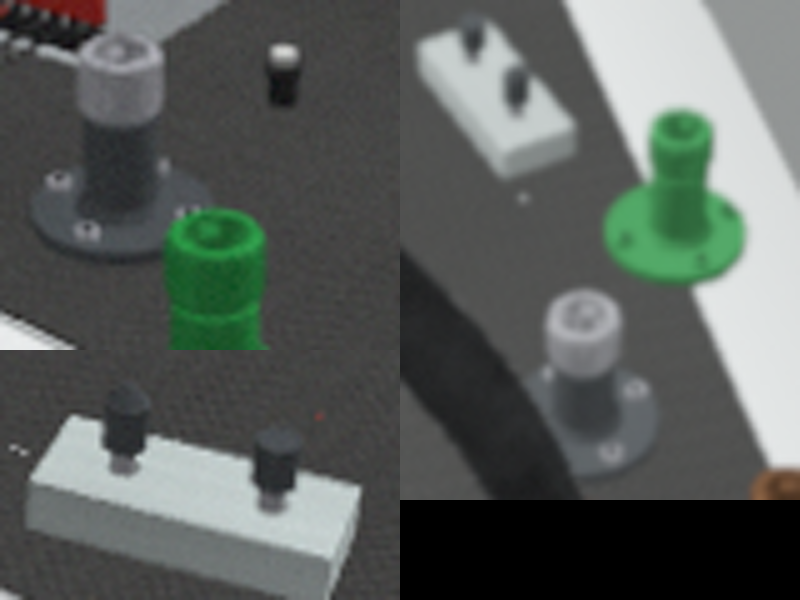

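The crops show the cone on the left bit in scene, head centre about (350,281), tip (350,273). In side it is the upper-left bit, head (277,148). The flat bit is at (380,287) and (285,158). The nut top is at (264,219.6) in scene and (299,202.4) in side. Now I'll triangulate.

```bash
python3 - <<'E'
from h import *
P={"nut_top":((264,219.6),(299,202.4)),"cone":((350.2,280.6),(276.6,148)),"flat":((380.2,287),(285.4,158))}
for k,(s,d) in P.items():
    x,e=tri(ray("scene",*s),ray("side",*d));print(k,x.round(4),np.round(e,4))
print("fitting",onz("scene",240+283/5,210+80/5,.016).round(3),"bolt",onz("scene",381,250,.017).round(3),"green",onz("scene",283,257,.09).round(3))
for u,v in((325+75/5,265+(418-350)/5),(325+360/5,265+(485-350)/5),(325+330/5,265+(555-350)/5)):print(onz("scene",u,v,.026).round(3))
E
```

```text
nut_top [0.4835 0.062  0.0904] [0.0013 0.0013]
cone [ 0.4676 -0.194   0.0567] [0.0186 0.0186]
flat [ 0.4667 -0.2218  0.0284] [0.0238 0.0238]
fitting [0.622 0.072 0.016] bolt [ 0.647 -0.154  0.017] green [ 0.387 -0.071  0.09 ]
[ 0.476 -0.149  0.026]
[ 0.506 -0.262  0.026]
[ 0.459 -0.272  0.026]
```

The residuals of about 2 cm mean I paired the bits the wrong way round between the views, so I'll swap them.

```bash
python3 - <<'E'
from h import *
P={"cone":((350.2,280.6),(285.4,158)),"flat":((380.2,287),(276.6,148))}
for k,(s,d) in P.items():
    x,e=tri(ray("scene",*s),ray("side",*d));print(k,x.round(4),np.round(e,4))
c,Rw,p=pose("wrist");T=np.array(c["tool_from_camera"]);print(T.round(3))
E
```

```text
cone [ 0.4598 -0.1797  0.0422] [0.0017 0.0017]
flat [ 0.4753 -0.2363  0.0424] [0.0028 0.0028]
[[ 0.    -0.949 -0.316  0.082]
 [ 1.     0.001 -0.001  0.   ]
 [ 0.001 -0.316  0.949 -0.143]
 [ 0.     0.     0.     1.   ]]
```

Cone bit at (0.460,-0.180), 59 mm from the flat bit (expected 60), with the chuck at (0.4835,0.062). That is good enough to approach. I'll close across the holder's long axis, so tool y goes to about 15°.

```bash
python3 -m creep '[[1.75,-4.05,0,0,0,-3.4],[1.75,-4.05,0,0,0,-3.4],[1.75,-4.05,0,0,0,-3.4],[1.75,-4.05,0,0,0,-3.4],[1.75,-4.05,0,0,0,-3.4],[1.75,-4.05,0,0,0,-3.4],[1.75,-4.05,0,0,0,-3.4],[1.75,-4.05,0,0,0,-3.4]]' 1; python3 -m creep '[[1.75,-4.05,0,0,0,-3.4],[1.75,-4.05,0,0,0,-3.4],[1.75,-4.05,0,0,0,-3.4],[1.75,-4.05,0,0,0,-3.4],[1.75,-4.05,-1,0,0,-3.4],[1.75,-4.05,-1,0,0,-3.4],[1.75,-4.05,-1,0,0,-3.4],[1.75,-4.05,0,0,0,-3.4]]'
python3 -m creep '[[0,0,0,0,0,0],[0,0,0,0,0,0],[0,0,0,0,0,0]]'
python3 - <<'E'
from h import *
im,o=snap("wrist","w1.png")
print(o["joint_pos"])
Q=R.from_quat(o["tool_rot"]).as_matrix();print(np.degrees(np.arctan2(Q[1,1],Q[0,1])))
E
```

```text
clock: 0.9
eef_pos: [0.3203, 0.1406, 0.2312]
tool_rot: [0.41, 0.912, 0.0, 0.0]
ft_force: [1.7, 0.6, -0.4]
grip_width: 0.0856
grasp_force: 0.0
clock: 1.7
eef_pos: [0.4594, -0.183, 0.1994]
tool_rot: [0.614, 0.79, -0.0, -0.002]
ft_force: [0.1, 0.8, 0.5]
grip_width: 0.0856
grasp_force: 0.0
clock: 2.0
eef_pos: [0.4595, -0.1808, 0.201]
tool_rot: [0.612, 0.791, -0.0, -0.001]
ft_force: [-1.1, 0.5, 0.8]
grip_width: 0.0856
grasp_force: 0.0
[-3.74978245e-01  2.45142786e-01 -6.90933712e-02  1.25807219e+00
  2.71116339e-04  9.42456165e-01]
14.516590538934526
```

View pics/w1.png

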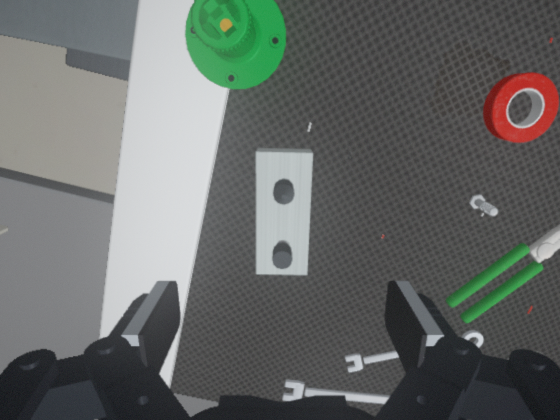

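The wrist view shows the holder squared up, with the bits at about (284,190), nearer the camera (the +y one, which is the cone), and (282,256). I'll measure the blobs and check the cone at higher zoom.

```bash
python3 - <<'E'
from h import *
im=cv2.imread("pics/w1.png");o=json.load(open("pics/w1.png.json"))
g=cv2.cvtColor(im,cv2.COLOR_BGR2GRAY);sub=(g[155:272,262:306]<110).astype(np.uint8)
n,l,s,c=cv2.connectedComponentsWithStats(sub)
for i in range(1,n):
    if s[i,4]>80:
        u,v=c[i]+[262,155];print(s[i]+[262,155,0,0,0],u.round(1),v.round(1),onz("wrist",u,v,.046,o).round(4),onz("wrist",u,v,.05,o).round(4))
for u,v in((256,275),(307,275),(256,152),(313,152)):print(onz("wrist",u,v,.026,o).round(4))
cv2.imwrite("pics/c1.png",cv2.resize(im[140:285,240:330],None,fx=4,fy=4,interpolation=cv2.INTER_CUBIC))
E
```

```text
[274 179  20  25 384] 283.1 191.0 [ 0.4595 -0.1796  0.046 ] [ 0.4593 -0.1786  0.05  ]
[273 242  18  26 397] 281.7 254.8 [ 0.4733 -0.2378  0.046 ] [ 0.4729 -0.236   0.05  ]
[ 0.4566 -0.2745  0.026 ]
[ 0.5053 -0.2618  0.026 ]
[ 0.4289 -0.1565  0.026 ]
[ 0.4774 -0.1439  0.026 ]
```

View pics/c1.png

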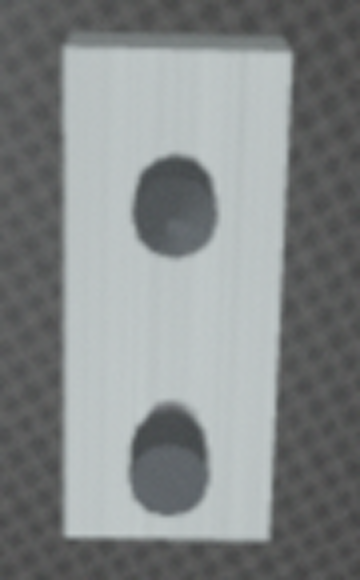

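Confirmed: the upper bit is the cone and the lower one has a flat disc top. The cone axis is at (0.4593,-0.180), consistent with the holder's corners. I'll descend so the fingertips sit about 1 mm above the head's underside, then grip.

```bash
python3 -m creep '[[0,0.1,-4,0,0,0],[0,0,-4,0,0,0],[0,0,-4,0,0,0],[0,0,-3,0,0,0],[0,0,-1.4,0,0,0],[0,0,0,0,0,0],[0,0,0,0,0,0]]' 1; python3 -m creep '[[0,0,0,0,0,0],[0,0,0,0,0,0],[0,0,0,0,0,0],[0,0,0,0,0,0],[0,0,0,0,0,0],[0,0,0,0,0,0]]' -1
```

```text
clock: 2.75
eef_pos: [0.4605, -0.1798, 0.038]
tool_rot: [0.612, 0.791, 0.0, 0.0]
ft_force: [1.2, -0.7, 0.6]
grip_width: 0.0854
grasp_force: 0.0
clock: 3.35
eef_pos: [0.4605, -0.1808, 0.0378]
tool_rot: [0.612, 0.79, 0.0, 0.0]
ft_force: [-0.2, 0.3, 4.3]
grip_width: 0.0152
grasp_force: 58.5
```

Width 15.2 mm is less than the 18 mm head, so the pads may be closing on the cone. I'll look.

```bash
python3 - <<'E'
from h import *
a,o=snap("wrist","w2.png");b,_=snap("scene","s2.png");d,_=snap("side","d2.png")
print(o["grip_width"],o["grasp_force"],o["ft_force"])
r=lambda i,x,y,w,h,k:cv2.resize(i[y:y+h,x:x+w],None,fx=k,fy=k,interpolation=cv2.INTER_CUBIC)
c=np.zeros((600,800,3),np.uint8)
c[:,:400]=r(b,310,200,100,150,4);c[:300,400:]=r(a,180,200,200,150,2);c[300:,400:]=r(d,240,110,80,60,5)
cv2.imwrite("pics/c2.png",c[:,:,::-1])
E
```

```text
0.015160572063115269 58.45953286918302 [-0.23118417  0.2964508   4.30977353]
```

View pics/c2.png

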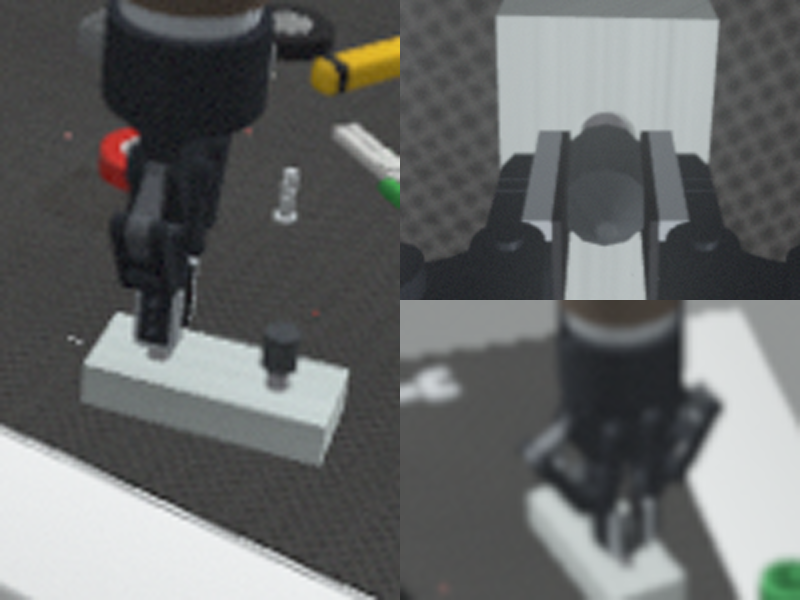

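The picture shows the head sitting squarely between the pads; the width reading simply runs a bit low. Now lift straight up and check.

```bash
python3 -m creep '[[0,0,0.5,0,0,0],[0,0,1,0,0,0],[0,0,2,0,0,0],[0,0,4,0,0,0],[0,0,4,0,0,0],[0,0,2,0,0,0],[0,0,0,0,0,0]]'; python3 -m creep '[[0.2,2,0,0,0,0],[0.3,4,0,0,0,0],[0.4,4,0,0,0,0],[0.4,4,0,0,0,0],[0.4,4,0,0,0,0],[0.4,4,0,0,0,0],[0.2,2.2,0,0,0,0],[0,0,0,0,0,0]]'; python3 -m creep '[[0,0,0,0,0,0],[0,0,0,0,0,0],[0,0,0,0,0,0]]'
python3 - <<'E'
from h import *
a,o=snap("wrist","w3.png");b,_=snap("scene","s3.png");d,_=snap("side","d3.png")
print(o["joint_pos"],o["ft_torque"])
r=lambda i,x,y,w,h,k:cv2.resize(i[y:y+h,x:x+w],None,fx=k,fy=k,interpolation=cv2.INTER_CUBIC)
c=np.zeros((600,800,3),np.uint8)
c[:,:400]=r(b,215,160,100,150,4);c[:300,400:]=r(a,180,150,200,150,2);c[300:,400:]=r(d,258,165,80,60,5)
cv2.imwrite("pics/c3.png",c[:,:,::-1])
E
```

```text
clock: 4.2
eef_pos: [0.4626, -0.1815, 0.1764]
tool_rot: [0.612, 0.791, 0.001, 0.004]
ft_force: [0.5, -0.9, -0.7]
grip_width: 0.0152
grasp_force: 58.8
clock: 5.0
eef_pos: [0.4824, 0.064, 0.171]
tool_rot: [0.611, 0.792, -0.001, -0.001]
ft_force: [0.2, -0.0, -1.1]
grip_width: 0.0154
grasp_force: 58.7
clock: 5.3
eef_pos: [0.483, 0.0602, 0.172]
tool_rot: [0.613, 0.79, -0.0, -0.0]
ft_force: [-0.1, 0.5, -1.1]
grip_width: 0.0152
grasp_force: 58.8
[ 1.24213456e-01  2.50117533e-01 -1.40848363e-01  1.18061517e+00
 -2.15838171e-04  1.44435839e+00] [0.02219316 0.03021087 0.02375883]
```

View pics/c3.png

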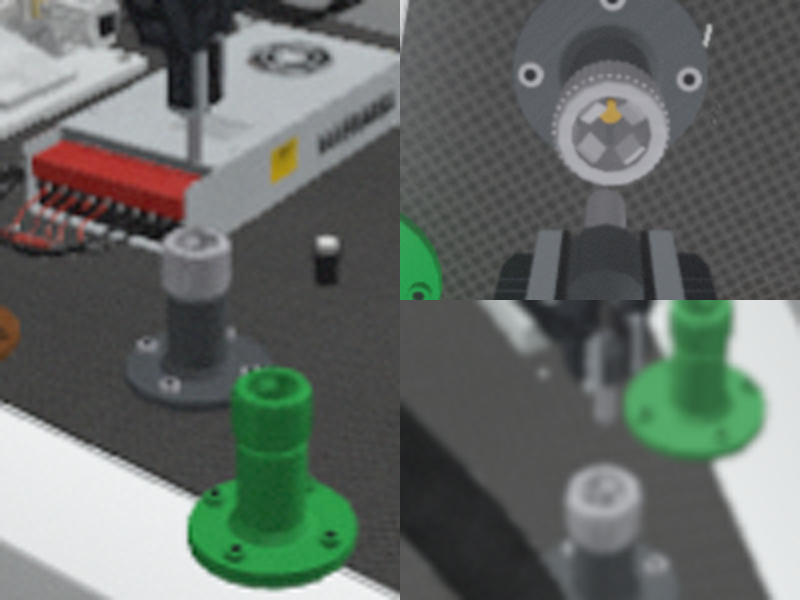

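The bit hangs upright. In the wrist view the mouth ring is centred at about (285.5,217.5) and the shank end is near (283,246). I'll fit the ring precisely and compare it with the foot.

```bash
python3 - <<'E'
from h import *
im=cv2.imread("pics/w3.png");o=json.load(open("pics/w3.png.json"))
hsv=cv2.cvtColor(im,cv2.COLOR_BGR2HSV)
m=((hsv[...,2]>150)&(hsv[...,1]<40)).astype(np.uint8);m[:185]=0;m[245:]=0;m[:,:250]=0;m[:,320:]=0
pts=cv2.findNonZero(cv2.morphologyEx(m,cv2.MORPH_CLOSE,np.ones((3,3))));h=cv2.convexHull(pts);e=cv2.fitEllipse(h);print(e)
print("mouth",onz("wrist",*e[0],.09,o).round(4),"nut top a",onz("wrist",285.5,217.5,.09,o).round(4))
zf=o["eef_pos"][2]-.0318
print("eef",np.round(o["eef_pos"],4),"zfoot",zf)
for v in(244,246,250):print(v,onz("wrist",283,v,zf,o).round(4))
# expected pixel of foot far edge and centre if axis through TCP
c,Rw,p=pose("wrist",o);Q=R.from_quat(o["tool_rot"]).as_matrix()
for dx in(0,-.005,.005):
    X=np.array(o["eef_pos"])+Q[:,0]*dx;X[2]=zf;y=Rw.T@(X-p);K=np.array([[c["fx"],0,c["cx"]],[0,c["fy"],c["cy"]],[0,0,1.]])
    print(dx,cv2.projectPoints(y[None],np.zeros(3),np.zeros(3),K,np.array([c["k1"],0,0,0,0]))[0].ravel().round(1))
E
```

```text
((284.58184814453125, 189.15402221679688), (68.91446685791016, 107.20780181884766), 177.8701171875)
mouth [0.4787 0.0817 0.09  ] nut top a [0.4841 0.0632 0.09  ]
eef [0.483  0.0602 0.172 ] zfoot 0.14019127339174176
244 [0.4817 0.0655 0.1402]
246 [0.482  0.0644 0.1402]
250 [0.4826 0.0622 0.1402]
0 [282.8 253.5]
-0.005 [282.8 262. ]
0.005 [282.8 244.8]
```

The foot axis is at (0.483,0.060) and the mouth at (0.484,0.063). I'll shift +1 mm in x and +3 mm in y, then come down to just above the mouth.

```bash
python3 -m creep '[[0.1,0.3,0,0,0,0],[0,0,-2,0,0,0],[0,0,-2,0,0,0],[0,0,-0.5,0,0,0],[0,0,0,0,0,0],[0,0,0,0,0,0],[0,0,0,0,0,0]]'
python3 - <<'E'
from h import *
im,o=snap("wrist","w4.png");print(np.round(o["eef_pos"],4))
cv2.imwrite("pics/c4.png",cv2.resize(im[190:340,190:380],None,fx=4,fy=4,interpolation=cv2.INTER_CUBIC)[:,:,::-1])
E
```

```text
clock: 6.15
eef_pos: [0.4851, 0.0645, 0.1284]
tool_rot: [0.612, 0.791, 0.001, 0.001]
ft_force: [-0.1, 0.3, -0.8]
grip_width: 0.0152
grasp_force: 58.8
[0.4851 0.0645 0.1284]
```

View pics/c4.png

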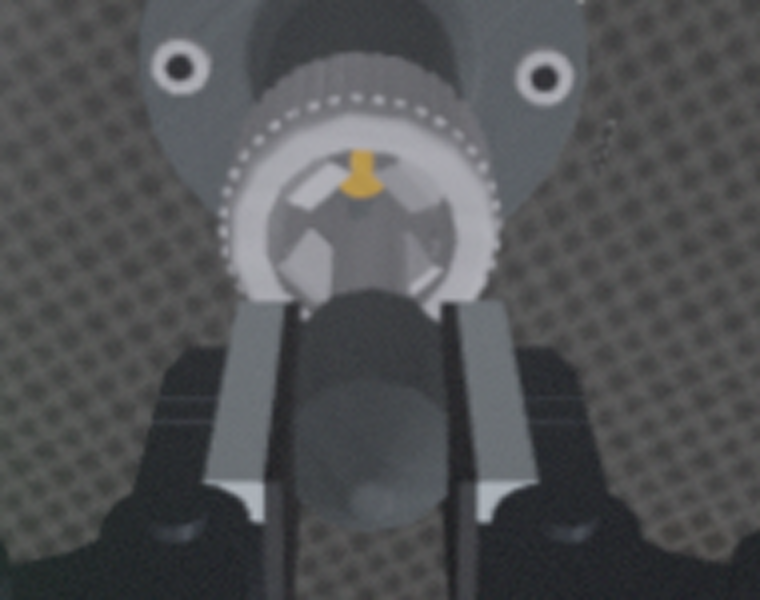

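The ring is centred at u≈360 in the crop and the shank at u≈370, so the shank is about 1.4 mm off along tool y. I'll compute both offsets from the rim and foot edges.

```bash
python3 - <<'E'
from h import *
o=json.load(open("pics/w4.png.json"));f=lambda u,v:(190+u/4,190+v/4)
Q=R.from_quat(o["tool_rot"]).as_matrix();x=Q[:,0];y=Q[:,1];z=o["eef_pos"][2]-.0318
for v in(97,112):
  far=onz("wrist",*f(360,v),.09,o);print(v,(far-x*.019)[:2].round(4))
L=onz("wrist",*f(222,228),.09,o);Rr=onz("wrist",*f(498,228),.09,o);print("diam",np.linalg.norm(L-Rr),((L+Rr)/2).round(4))
for r in(.004,.005):print("foot",(onz("wrist",*f(370,205),z,o)-x*r)[:2].round(4))
print(x,y)
E
```

```text
97 [0.4836 0.0649]
112 [0.4841 0.0628]
diam 0.0377517109319494 [0.4836 0.0649 0.09  ]
foot [0.4843 0.0674]
foot [0.4846 0.0665]
[-2.49830504e-01  9.68289557e-01 -2.30608679e-04] [0.96828734 0.24983043 0.00209331]
```

```bash
python3 -m creep '[[-0.12,-0.05,0,0,0,0],[0,0,-0.5,0,0,0],[0,0,-0.3,0,0,0],[0,0,0,0,0,0]]'; for i in 1 2; do python3 -m creep '[[0,0,-0.3,0,0,0],[0,0,-0.3,0,0,0],[0,0,0,0,0,0]]'; done
```

```text
clock: 6.6
eef_pos: [0.4825, 0.0638, 0.1186]
tool_rot: [0.612, 0.791, -0.0, -0.0]
ft_force: [0.5, -0.1, -1.5]
grip_width: 0.0151
grasp_force: 58.8
clock: 6.9
eef_pos: [0.4834, 0.0638, 0.1131]
tool_rot: [0.612, 0.791, 0.0, 0.0]
ft_force: [0.7, -0.8, -0.4]
grip_width: 0.015
grasp_force: 58.8
clock: 7.2
eef_pos: [0.4836, 0.0637, 0.1071]
tool_rot: [0.613, 0.79, 0.0, 0.001]
ft_force: [3.0, -0.3, -1.5]
grip_width: 0.015
grasp_force: 58.6
```

```bash
python3 -m creep '[[0.05,0,-0.2,0,0,0],[0,0,-0.2,0,0,0],[0,0,0,0,0,0]]'; for i in 1 2 3; do python3 -m creep '[[0,0,-0.1,0,0,0],[0,0,0,0,0,0]]'; done
```

```text
clock: 7.5
eef_pos: [0.4838, 0.0638, 0.1031]
tool_rot: [0.612, 0.79, 0.0, 0.0]
ft_force: [3.5, -2.0, -0.7]
grip_width: 0.015
grasp_force: 58.7
clock: 7.7
eef_pos: [0.4838, 0.0638, 0.1024]
tool_rot: [0.612, 0.791, 0.0, 0.0]
ft_force: [2.5, -1.4, -0.6]
grip_width: 0.0151
grasp_force: 58.9
clock: 7.9
eef_pos: [0.4838, 0.0638, 0.1014]
tool_rot: [0.612, 0.791, 0.0, 0.0]
ft_force: [2.3, -2.2, 1.6]
grip_width: 0.015
grasp_force: 59.0
clock: 8.1
eef_pos: [0.4838, 0.0638, 0.1004]
tool_rot: [0.612, 0.791, 0.0, 0.0]
ft_force: [2.2, -1.7, 1.3]
grip_width: 0.0149
grasp_force: 59.0
```

Now finer steps until the stop pushes back.

```bash
for i in 1 2 3 4; do python3 -m creep '[[0.01,-0.01,-0.06,0,0,0],[0,0,0,0,0,0]]' | egrep 'eef|force'; done
```

```text
eef_pos: [0.4838, 0.0638, 0.0997]
ft_force: [2.5, -1.4, 1.4]
grasp_force: 59.0
eef_pos: [0.4838, 0.0637, 0.0991]
ft_force: [2.7, -1.8, 0.8]
grasp_force: 59.0
eef_pos: [0.4838, 0.0637, 0.0984]
ft_force: [2.2, -1.1, 0.9]
grasp_force: 59.0
eef_pos: [0.4838, 0.0636, 0.0978]
ft_force: [2.8, -1.1, 0.9]
grasp_force: 59.0
```

```bash
for i in 1 2 3 4 5; do python3 -m creep '[[0,0,-0.05,0,0,0],[0,0,0,0,0,0]]' | egrep 'eef|ft_force'; done
```

```text
eef_pos: [0.4838, 0.0635, 0.0972]
ft_force: [2.5, -0.6, 0.8]
eef_pos: [0.4838, 0.0635, 0.0968]
ft_force: [2.5, -1.3, 1.7]
eef_pos: [0.4839, 0.0635, 0.0966]
ft_force: [1.3, -1.1, 2.7]
eef_pos: [0.484, 0.0635, 0.0965]
ft_force: [0.9, -1.1, 6.2]
eef_pos: [0.484, 0.0635, 0.0964]
ft_force: [-0.1, -1.9, 9.2]
```

The stop is met at TCP 0.0966, so the foot is at 65 mm, within 62–68. Relieve the press a little and release.

```bash
python3 -m creep '[[0,0,0.04,0,0,0],[0,0,0,0,0,0]]'|egrep 'eef|ft_f'; python3 -m creep '[[0,0,0,0,0,0],[0,0,0,0,0,0],[0,0,0,0,0,0],[0,0,0,0,0,0],[0,0,0,0,0,0],[0,0,0,0,0,0]]' 1
python3 - <<'E'
from h import *
im,o=snap("wrist","w5.png");print(np.round(o["eef_pos"],4),o["joint_pos"][5])
b,_=snap("scene","s5.png")
r=lambda i,x,y,w,h,k:cv2.resize(i[y:y+h,x:x+w],None,fx=k,fy=k,interpolation=cv2.INTER_CUBIC)
c=np.zeros((450,760,3),np.uint8);c[:,:460]=r(im,165,190,230,225,2);c[:450,460:]=r(b,215,160,100,150,3)
cv2.imwrite("pics/c5.png",c[:,:,::-1])
E
```

```text
eef_pos: [0.484, 0.0635, 0.0965]
ft_force: [0.1, -1.0, 6.5]
clock: 10.7
eef_pos: [0.4838, 0.0635, 0.0957]
tool_rot: [0.612, 0.791, -0.0, -0.0]
ft_force: [-0.6, 0.1, -0.5]
grip_width: 0.0854
grasp_force: 0.0
[0.4838 0.0635 0.0957] 1.4486878335701805
```

View pics/c5.png

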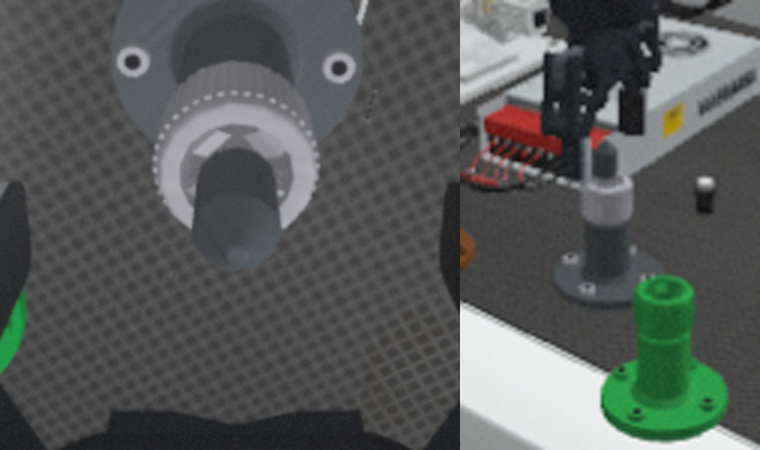

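The bit stands in the jaws, centred and clear of the nut. I'll unwind the wrist by about 119° counter-clockwise so there is clockwise range for one continuous turn, then lower over the nut.

```bash
python3 -m creep '[[0,0,1,0,0,8.5],[0,0,1,0,0,8.5],[0,0,1,0,0,8.5],[0,0,0,0,0,8.5],[0,0,0,0,0,8.5],[0,0,0,0,0,8.5],[0,0,0,0,0,8.5]]'|egrep 'eef|rot|ft_f'; python3 -c "
from h import *;print(status.get_obs()['joint_pos'][5])"
python3 -m creep '[[0,0,0,0,0,8.5],[0,0,0,0,0,8.5],[0,0,0,0,0,8.5],[0,0,0,0,0,8.5],[0,0,0,0,0,8.5],[0,0,0,0,0,8.5],[0,0,0,0,0,8.5],[0,0,0,0,0,0]]'|egrep 'eef|rot|ft_f'
python3 -c "
from h import *;print(status.get_obs()['joint_pos'])"
```

```text
eef_pos: [0.4839, 0.0635, 0.1259]
tool_rot: [0.136, 0.991, 0.0, 0.0]
ft_force: [0.3, -0.5, -0.1]
0.4040880047328468
eef_pos: [0.4839, 0.0635, 0.1258]
tool_rot: [-0.37, 0.929, 0.0, 0.0]
ft_force: [0.2, -0.2, 0.1]
[ 1.30424880e-01  2.91374666e-01 -2.13923425e-01  1.06546788e+00
  8.38576119e-06 -6.27946435e-01]
```

```bash
python3 -m creep '[[0,0,-2,0,0,0],[0,0,-2,0,0,0],[0,0,-1.6,0,0,0],[0,0,-1,0,0,0],[0,0,0,0,0,0],[0,0,0,0,0,0]]'; python3 -m creep '[[0,0,0,0,0,0],[0,0,0,0,0,0],[0,0,0,0,0,0],[0,0,0,0,0,0],[0,0,0,0,0,0],[0,0,0,0,0,0]]' -1;python3 -c "
from h import *;o=status.get_obs();print(o['ft_torque'],o['ft_force'],R.from_quat(o['tool_rot']).as_rotvec())"
```

```text
clock: 12.9
eef_pos: [0.4842, 0.0635, 0.0601]
tool_rot: [-0.37, 0.929, -0.0, 0.0]
ft_force: [-0.5, 0.3, -0.5]
grip_width: 0.0856
grasp_force: 0.0
clock: 13.5
eef_pos: [0.4844, 0.0636, 0.0607]
tool_rot: [-0.371, 0.929, -0.0, 0.001]
ft_force: [-1.0, 0.2, 5.4]
grip_width: 0.0362
grasp_force: 59.7
[0.00919136 0.34512704 0.29457674] [-0.9596298   0.2336323   5.44144255] [-1.16409144e+00  2.91664195e+00 -6.58918632e-04]
```

```bash
cat > log.py <<'E'
from h import *
o=status.get_obs();Q=R.from_quat(o["tool_rot"]).as_matrix();y=-Q[:,1]
print("t%.2f yaw %.2f deg Tz %.3f F %s grip %.4f z %.4f q6 %.2f"%(o["clock"],np.degrees(np.arctan2(y[1],y[0]))%360,o["ft_torque"][2],np.round(o["ft_force"],1),o["grip_width"],o["eef_pos"][2],o["joint_pos"][5]))
E
python3 log.py
for i in 1 2 3 4; do python3 -m creep '[[0,0,0,0,0,-5],[0,0,0,0,0,-5]]'>/dev/null; python3 log.py; done
python3 -m creep '[[0,0,0,0,0,0]]'>/dev/null; python3 log.py
```

```text
t13.50 yaw 313.52 deg Tz 0.295 F [-1.   0.2  5.4] grip 0.0362 z 0.0607 q6 -0.63
t13.70 yaw 303.34 deg Tz 0.570 F [-1.6 -0.4  6.4] grip 0.0360 z 0.0607 q6 -0.45
t13.90 yaw 293.33 deg Tz 0.528 F [-0.7 -0.8  5.1] grip 0.0361 z 0.0607 q6 -0.28
t14.10 yaw 283.33 deg Tz 0.525 F [-0.7 -1.2  5.2] grip 0.0357 z 0.0607 q6 -0.10
t14.30 yaw 273.33 deg Tz 0.575 F [-1.5 -1.3  4.7] grip 0.0362 z 0.0607 q6 0.07
t14.40 yaw 273.39 deg Tz -0.014 F [-1.2 -0.8  5.3] grip 0.0359 z 0.0607 q6 0.07
```

Free running reads about 0.55 N m in motion and resets at standstill, so I'll compare moving readings. I've turned 40° (0.70 rad) so far. Next, finer steps at one speed.

```bash
for i in 1 2 3 4 5 6; do python3 -m creep '[[0,0,0,0,0,-2],[0,0,0,0,0,-2]]'>/dev/null; python3 log.py; done
```

```text
t14.60 yaw 269.45 deg Tz 0.529 F [-1.2 -0.8  5.3] grip 0.0362 z 0.0607 q6 0.14
t14.80 yaw 265.46 deg Tz 0.562 F [-1.6 -1.7  5.8] grip 0.0358 z 0.0607 q6 0.21
t15.00 yaw 261.46 deg Tz 0.565 F [-1.1 -1.7  5.9] grip 0.0363 z 0.0607 q6 0.28
t15.20 yaw 257.47 deg Tz 0.585 F [-0.5 -1.8  5.5] grip 0.0356 z 0.0607 q6 0.35
t15.40 yaw 253.48 deg Tz 0.729 F [-2.  -1.1  5.4] grip 0.0358 z 0.0607 q6 0.42
t15.60 yaw 249.48 deg Tz 0.717 F [-0.9 -1.8  5.9] grip 0.0358 z 0.0607 q6 0.49
```

The rise starts near yaw 257, against a free level of about 0.55. Continue towards about 0.85.

```bash
for i in 1 2; do python3 -m creep '[[0,0,0,0,0,-2],[0,0,0,0,0,-2]]'>/dev/null; python3 log.py; done
```

```text
t15.80 yaw 245.49 deg Tz 0.747 F [-1.  -1.7  4.6] grip 0.0361 z 0.0607 q6 0.56
t16.00 yaw 241.50 deg Tz 0.884 F [-1.2 -1.5  5.6] grip 0.0361 z 0.0607 q6 0.63
```

```bash
for i in 1 2 3; do python3 -m creep '[[0,0,0,0,0,-1]]'>/dev/null; python3 log.py; done
```

```text
t16.10 yaw 240.53 deg Tz 0.865 F [-1.  -1.9  6. ] grip 0.0362 z 0.0607 q6 0.64
t16.20 yaw 239.54 deg Tz 0.935 F [-0.8 -2.3  5.2] grip 0.0357 z 0.0607 q6 0.66
t16.30 yaw 238.55 deg Tz 0.910 F [-1.5 -2.2  5.9] grip 0.0360 z 0.0607 q6 0.68
```

The rise is about 0.35 N m, roughly 0.35 rad past the bite: firmly hand-tight. Stop, open, lift clear and look.

```bash
python3 -m creep '[[0,0,0,0,0,0],[0,0,0,0,0,0],[0,0,0,0,0,0],[0,0,0,0,0,0],[0,0,0,0,0,0],[0,0,0,0,0,0]]' 1; python3 log.py; python3 -m creep '[[0,0,1,0,0,0],[0,0,3,0,0,0],[0,0,4,0,0,0],[0,0,4,0,0,0],[0,0,3,0,0,0],[0,0,0,0,0,0],[0,0,0,0,0,0]]'
python3 - <<'E'
from h import *
im,o=snap("wrist","w6.png");b,_=snap("scene","s6.png");d,_=snap("side","d6.png")
r=lambda i,x,y,w,h,k:cv2.resize(i[y:y+h,x:x+w],None,fx=k,fy=k,interpolation=cv2.INTER_CUBIC)
c=np.zeros((600,800,3),np.uint8);c[:315,:420]=r(im,0,0,560,420,.75);c[:300,420:740]=r(b,236,190,80,75,4);c[320:600,:760]=r(b,230,180,190,140,4)[::2,:][:280]
c[300:600,420:800]=r(d,258,130,95,75,4)
cv2.imwrite("pics/c6.png",c[:,:,::-1])
E
```

```text
clock: 16.9
eef_pos: [0.4839, 0.0635, 0.0597]
tool_rot: [0.272, 0.962, -0.0, -0.0]
ft_force: [-0.5, -0.1, -0.8]
grip_width: 0.0851
grasp_force: 0.0
t16.90 yaw 238.47 deg Tz -0.041 F [-0.5 -0.1 -0.8] grip 0.0851 z 0.0597 q6 0.68
clock: 17.6
eef_pos: [0.4845, 0.0635, 0.211]
tool_rot: [0.272, 0.962, 0.001, 0.001]
ft_force: [0.6, -0.7, -1.7]
grip_width: 0.0852
grasp_force: 0.0
```

View pics/c6.png

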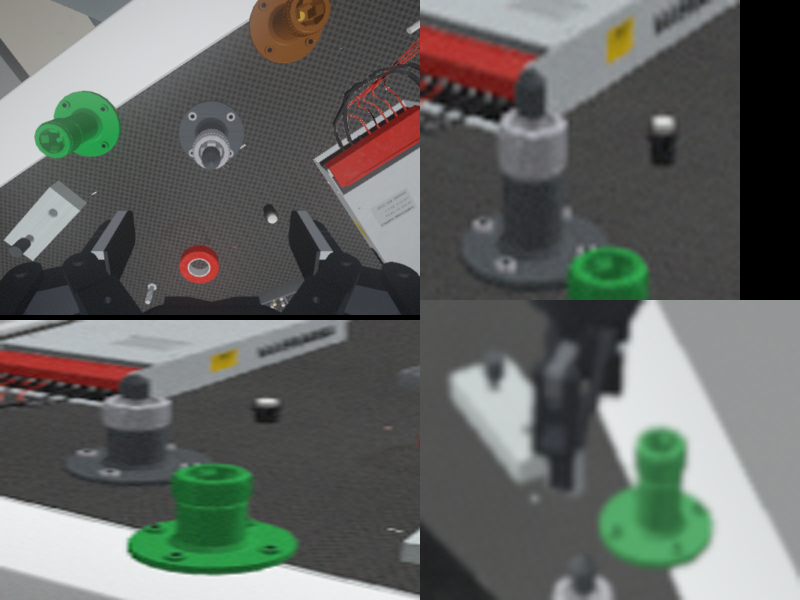

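The bit stands upright and centred in the grey chuck. The flat bit is still in the holder, the fitting, bolt and tape roll are undisturbed, and the gripper is clear. Handing in.

```bash
python3 -c "
from h import *;print(ticket.job_done())"
```

```text
the job is handed in; nothing more can be done
None
```

The pointed bit is in the grey chuck, down on the depth stop, and the nut is about 0.35 N m tighter than free (0.35 rad past the bite is approximate); I handed the job in at about 18 s, with the result not reported back.

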